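Clear and pop open the touch-latch bottle organiser

ROBOT

A 7-joint arm with a two-finger parallel gripper is mounted at the origin on the work surface. World frame = base frame: x ahead of the robot, y to its left, z up, the work surface at z = 0. Lengths are in m, angles in rad, forces in N, time in s.
With the tool pointing down it reaches from about 0.4 to 0.85 m from the base axis. Payload 10.4 kg.
Tool frame: the origin (TCP) lies on the centre line of the jaws, within the pads' length; the fingertips stand 14 mm ahead of it and the grasp point (between the pads) lies 5 mm behind it; z points along the fingers, y is the line along which they close (so a half turn about z gives the same grasp; the last joint's range is limited). The gripper opens to 85 mm and grips with 20 to 120 N. Pads are 22 mm wide; open, the fingers measure 114 mm over their backs; the gripper's body (76 mm by 85 mm) begins 54 mm behind the grasp point. The pads swing forward as they close: fully open they stand 13 mm farther back than shut.
Start: joints at [-1.328, 0.332, -0.065, 1.46, 0.022, 1.35, -0.088], TCP at [0.164, 0.603, 0.245] pointing down, gripper open.
Joint ranges: [-2.6, 2.6], [-0.5, 2.12], [-1.47, 1.34], [0.16, 2.42], [-1.27, 4.41], [0.06, 2.06], [-2.6, 2.6]. Speed limits (rad/s): [2.22, 2.22, 2.79, 2.79, 3.14, 3.14, 3.14].

INTERFACE

Orientations are given as a rotation vector (axis times angle).
In Python, from rig import robot, get_image, camera_params, nets gives the robot as it stands.
- The arm moves only by the shell command python3 -m creep 'ROWS' [FORCE]. ROWS is a JSON object of lists of equal length, an entry for each row: "claw": the opening, from 0 (shut) to 1 (fully open); "slide": the shift along the tool's x, y, z in mm, a list of three; "rot": the turn, a rotation vector about the tool's x, y, z in degrees, a list of three. A call has 1 to 5 rows; each row shifts and turns the commanded pose from where the row before left it, along the tool's axes as they then stand; what a row does not reach is not made up. A row lasts 1/12 s, in which the tool goes at most 41.7 mm and 7.16 degrees, less where a joint would pass 70% of its speed; a pose out of reach is approached as far as the arm can. A call is refused whole if a number of a shift passes 41.7 or a number of a turn 7.16, either way. A call with a gripper value outside its range is refused whole. The fingers move at their own pace and stop on an object; FORCE is the grip in N (left out, the last holds). Time passes only in rows, so rows that do not move let the fingers close. It gives the time, the measured TCP pose, the force, the opening and the grip force at its end, in the units of the state.
- robot.observe(): the state, without advancing time (a new reading comes with each control period).
- get_image(name): name is "scene" or "top"; returns the picture (384x512x3 uint8, red, green, blue); there is no depth.
- camera_params(name): a dict with "mtx" (3x3 intrinsics, pixels), "rvec" (rotation vector, rad) and "tvec" (3), from world to camera coordinates, as OpenCV has them. Camera axes: x right, y down, z forward; pixel columns grow to the right and rows downward; lengths in m; the calibration is good to about 2 mm. A picture is of the moment at which its call begins. camera_params takes no time and is no camera call.
- robot.finish_job(): hands the job in; it is judged then, once.
Trained networks look in the newest picture that a camera, given by its name, has taken for a name from the list of things; names that differ only in an ending like _2 or _b are one class to them, and where a whole thing is asked for, a point or a joint stands for the part that bears it (a point fixed in the world has none). Each returns a list of dicts, best first, with "conf" (0 to 1); they miss things now and then, are a little off and sometimes report something else, mostly with a low value. They report only what shows in the picture. A call takes as long as a camera call. They do not tell look-alikes from the thing itself.
- nets.look_for(camera, target): "point" ([column, row] in pixels, amid what is visible of it).
The state is a dict: "t": time; "joints": joint angles; "dq": joint speeds; "effort": joint torques, N m; "tool_pos": TCP position; "eef_rot": TCP orientation; "wrist_force": force on the tool from outside, world axes, zero at the start; "moment": the same for the moment, N m; "grip_width": finger opening in m; "grasp_force": force on a finger pad.
Only numpy, scipy, OpenCV 4.12 (cv2) and the standard library are available. Lean on these libraries where they do the work, as an engineer would, in place of code of your own. Each camera call takes 0.05 s, during which the arm holds its last target. There are 200 camera calls.

TASK

The pacifier case is sitting on the touch-latch lid of the wooden organiser: without picking it up, push it sideways with the fingers until it rests wholly on the fixed wooden deck next to the lid. Then press down on the ring mark near the lid's front edge until the catch lets go, and take the fingers away so that the spring leaves the lid standing ajar. Do not disturb the nipple on the deck or the feeding bottles.

Things in the scene. Friction and masses are not known exactly. Their poses are not given: they have to be found in the camera images.
- case_center (a point): Centre of the white pacifier case, a closed box with rounded edges, 76 mm (its x) by 64 mm (its y) by 40 mm tall, 90 g or so, loose. At the start it sits on the lid, its y axis roughly along the lid box's y. It slides; it is not to be picked up. z up.
- lidbox: Left or right module of the organiser (it varies): a fixed open-topped wooden box, 190 mm (x) by 150 mm (y) by 80 mm tall with 5 mm walls, rim 90 mm above the ledge, closed by the touch-latch lid. Origin at the centre of its underside, 10 mm above the ledge; its x axis points from the lid's front edge to the hinge (away from the robot), z up.
- deck: The other module, fixed, 2 mm beside the lid box along their y axis (on its +y or -y side): a solid wooden block of the same size and yaw with a flat plain top 90 mm above the ledge. Origin at the centre of its underside, 10 mm above the ledge, axes as the lid box. The nipple stands near its far (+x) edge.
- lid_press (a point): Point to press, the centre of a 28 mm ring mark on top of the lid, 24 mm from the front edge. The wooden lid, 174 mm (x) by 136 mm (y), 8 mm thick, lies inset between the walls of the lid box, its top 2 mm above the rim (92 mm above the ledge). This point moves with the lid.
- lid (a joint): Lid angle, rad: 0 latched, negative pressed in (stop -0.045), positive open; hinge on the far (+x) edge. Sinking lid_press takes 3 to 4 N, more at first if fast; the catch frees 2 to 3 mm down, and pressing on to the stop (7 mm, force rising past 8 N) is sure and harmless. Once let go, it springs up within 1 s to about 0.38 rad (front edge 65 mm higher) and stays. Not pressed, it stays latched.
- nipple: Mint silicone bottle nipple, 44 mm across its flange, 47 mm tall, standing near the far edge of the deck; origin at the centre of its underside. A bystander.
- bottle_a: Clear glass feeding bottle with a white screw collar and teat, 58 mm across, 154 mm tall, standing on the ledge; origin at the centre of its underside. A bystander.
- bottle_b: Clear glass feeding bottle with a white screw collar and teat, 58 mm across, 154 mm tall, standing on the ledge; origin at the centre of its underside. A bystander.
- bottle_c: Clear glass feeding bottle with a white screw collar and teat, 58 mm across, 154 mm tall, standing on the ledge; origin at the centre of its underside. A bystander.
Not all that is in view belongs to the job. What is meant by the part that bears case_center is not green or pink, and is the smaller of those in its own colour.

How it is judged:
By the outcome, as a careful person would: the job done as asked, in the order asked, and still so for the second after the job is handed in, with the robot touching nothing.
It also fails if it takes over 48 s, if anything falls off the work surface, if the arm or the gripper's body presses on something with over 40 N, if the wrist force passes 120 N, or if a joint passes its speed limit or range.

## Working session

There is one attempt and no reset: what is moved stays moved. The work goes in short steps, Python scripts to look and compute and a shell command to move; the robot and the scene stay as the last step left them, time stands still between calls to the robot, and variables do not carry over. Pictures are saved under pics/ and viewed, at most 10 in all, crops included, and the job is handed in when it is done.

```bash
mkdir -p pics; ls
python3 - <<'E'
from rig import robot,get_image,camera_params,nets
import cv2,numpy as np
for n in("scene","top"):
    cv2.imwrite(f"pics/{n}0.png",cv2.cvtColor(get_image(n),cv2.COLOR_RGB2BGR))
    p=camera_params(n);print(n,p["mtx"],p["rvec"],p["tvec"])
    for t in("case_center","lidbox","deck","lid_press","nipple","bottle_a"):
        print(t,[(np.round(d["point"]).tolist(),round(d["conf"],2)) for d in nets.look_for(n,t)])
s=robot.observe();print(s["t"],s["tool_pos"],s["eef_rot"],s["wrist_force"],s["grip_width"])
E
```

```text
pics
scene [[409.84665258   0.         261.13045852]
 [  0.         409.84665258 193.25266688]
 [  0.           0.           1.        ]] [ 0.99834508  2.43537952 -1.03177552] [ 0.4117394  -0.20601697  1.68809905]
case_center [([170.0, 220.0], 0.93), ([259.0, 145.0], 0.78), ([233.0, 168.0], 0.67), ([211.0, 159.0], 0.67)]
lidbox [([225.0, 190.0], 0.75)]
deck [([268.0, 203.0], 0.92), ([225.0, 190.0], 0.66)]
lid_press [([227.0, 184.0], 0.73), ([226.0, 192.0], 0.2)]
nipple [([256.0, 202.0], 0.45)]
bottle_a [([354.0, 286.0], 0.79), ([173.0, 154.0], 0.75), ([380.0, 266.0], 0.68)]
top [[389.59551165   0.         252.62808905]
 [  0.         389.59551165 194.88941036]
 [  0.           0.           1.        ]] [ 2.15475804 -2.17795852  0.12442176] [0.0163886  0.56991896 1.03400243]
case_center [([360.0, 284.0], 0.92), ([378.0, 212.0], 0.85), ([321.0, 194.0], 0.81), ([323.0, 102.0], 0.8)]
lidbox [([300.0, 173.0], 0.85), ([302.0, 176.0], 0.42)]
deck [([248.0, 195.0], 0.86)]
lid_press [([299.0, 174.0], 0.76)]
nipple [([249.0, 169.0], 0.71)]
bottle_a [([98.0, 210.0], 0.87), ([106.0, 170.0], 0.8), ([411.0, 166.0], 0.72)]
0.7 [0.16415135 0.60307746 0.24536633] [-4.16246168e-01 -3.11387083e+00 -1.97346682e-04] [-0.79851287 -0.07459633  0.67184544] 0.08530796952163701
```

View pics/top0.png

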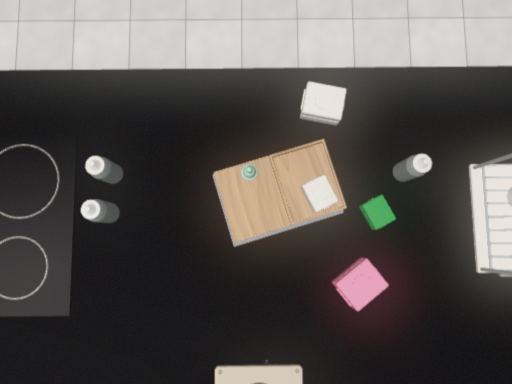

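View pics/scene0.png

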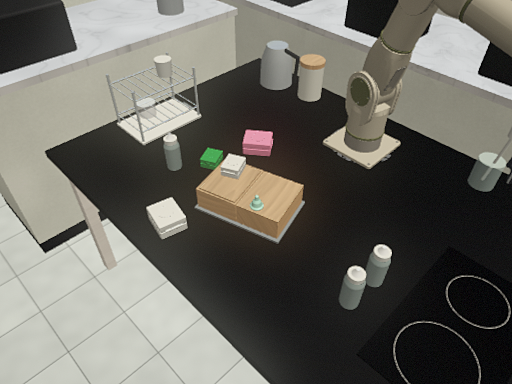

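The top view shows four candidate cases: white at (321,194) on the lid, a larger white one at (323,102) on the ledge, green at (378,212) and pink at (360,284). The one meant is the white one at (321,194): it's the smaller white one and it's on the lid. I'll confirm it in a crop.

```bash
python3 - <<'E'
import cv2
i=cv2.imread("pics/top0.png")[75:255,200:400]
cv2.imwrite("pics/crop0.png",cv2.resize(i,None,fx=3.3,fy=3.3,interpolation=cv2.INTER_CUBIC))
E
cat > h.py <<'E'
from rig import robot,get_image,camera_params,nets
import cv2,numpy as np
from scipy.spatial.transform import Rotation as R
def world(n,px,z):
    p=camera_params(n);Rm=cv2.Rodrigues(np.array(p["rvec"]))[0];t=np.array(p["tvec"]).ravel()
    u=cv2.undistortPoints(np.array([[px]],float),np.array(p["mtx"]),None)[0,0]
    d=Rm.T@np.array([*u,1]);c=-Rm.T@t
    return c+d*(z-c[2])/d[2]
def pix(n,X):
    p=camera_params(n)
    return cv2.projectPoints(np.array(X,float).reshape(-1,3),np.array(p["rvec"]),np.array(p["tvec"]),np.array(p["mtx"]),None)[0].reshape(-1,2)
E
```

```text
(no output)
```

View pics/crop0.png

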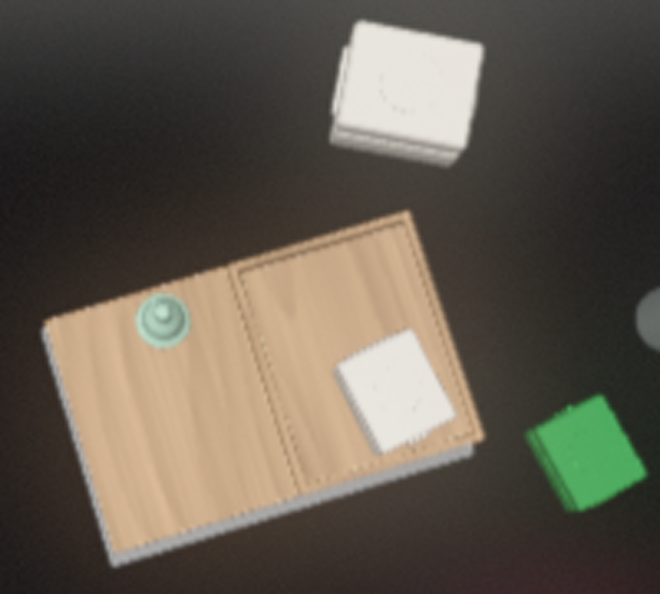

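```bash
cat >> h.py <<'E'
from scipy.optimize import least_squares
def fitrect(pxs,z,lx,ly,g):
    # corners order: (+x,-y),(-x,-y),(-x,+y),(+x,+y)
    W=np.array([world("top",p,z)[:2] for p in pxs])
    M=np.array([[lx,-ly],[-lx,-ly],[-lx,ly],[lx,ly]])/2
    f=lambda q:(M@np.array([[np.cos(q[2]),np.sin(q[2])],[-np.sin(q[2]),np.cos(q[2])]])+q[:2]-W).ravel()
    s=least_squares(f,[*W.mean(0),g]);return s.x,f(s.x)
E
python3 - <<'E'
from h import *
c=lambda L:[((u+.5)/3.3-.5+200,(v+.5)/3.3-.5+75) for u,v in L]
q,r=fitrect(c([(409,211),(483,438),(113,552),(43,325)]),.09,.19,.302,.2)
print("org",q.round(4),(r*1e3).round(1))
k,r=fitrect(c([(412,330),(455,415),(383,453),(336,368)]),.132,.076,.064,.4)
print("case",k.round(4),(r*1e3).round(1))
U=np.array([np.cos(q[2]),np.sin(q[2])]);V=np.array([-U[1],U[0]])
loc=lambda p:((p-q[:2])@U,(p-q[:2])@V)
print("case local",loc(k[:2]))
lp=q[:2]+U*(-.087+.024)+V*(-.076);print("press approx",lp)
nip=world("top",c([(163,312)])[0],.137)[:2];print("nip",nip,loc(nip))
for p,z,n in(((411,166),.08,'bott'),((420,161),.154,'botttop'),((378,212),.03,'green')):
    w=world("top",p,z)[:2];print(n,w,loc(w))
s=robot.observe();print(R.from_rotvec(s["eef_rot"]).as_matrix().round(3))
E
```

```text
org [ 0.576  -0.0585  0.2902] [-0.2  1.6 -0.5 -0.6 -1.6 -0.6  2.3 -0.4]
case [ 0.5613 -0.1557  0.4601] [ 1.8  1.3 -1.5 -2.2 -2.   0.3  1.7  0.5]
case local (np.float64(-0.04195378950749575), np.float64(-0.0889889786486799))
press approx [ 0.53740336 -0.14931902]
nip [0.62256525 0.01896848] (np.float64(0.06675633285601763), np.float64(0.06088141878827363))
bott [ 0.63688776 -0.40766537] (np.float64(-0.04160145020410518), np.float64(-0.3520110206952825))
botttop [ 0.63555527 -0.39943405] (np.float64(-0.040522824467450556), np.float64(-0.34374260713382176))
green [ 0.51966077 -0.33130257] (np.float64(-0.13207532431125643), np.float64(-0.24529681071980716))
[[-0.965  0.263 -0.   ]
 [ 0.263  0.965  0.   ]
 [ 0.     0.    -1.   ]]
```

The crop confirms it: the plain white case on the right-hand lid at crop (395,392). It sits well inside the lid and is smaller than the white one at (410,90). The lid box is on the -y side and the deck on the +y side, so I push towards +y. First I turn the tool so its x axis lies along the push direction.

```bash
cat >> h.py <<'E'
Q=np.array([.576,-.0585,.2902]);U=np.array([np.cos(Q[2]),np.sin(Q[2])]);V=np.array([-U[1],U[0]])
def loc(p): d=np.array(p[:2])-Q[:2];return np.round([d@U*1e3,d@V*1e3],1)
def togo(lx,ly,z=None):
    s=robot.observe();T=R.from_rotvec(s["eef_rot"]).as_matrix();p=np.array(s["tool_pos"])
    g=np.array([*(Q[:2]+U*lx+V*ly),p[2] if z is None else z])
    print("slide mm",(T.T@(g-p)*1e3).round(1),"yaw err deg (tool z)",round(-np.degrees(np.arctan2(V[1],V[0])-np.arctan2(T[1,0],T[0,0])),2))
    print("local",loc(p),"z",p[2].round(4),"F",np.round(s["wrist_force"],2),"t",s["t"],"w",s["grip_width"])
E
python3 -m creep '{"claw":[0.45,0.45,0.45,0.45,0.45],"slide":[[0,0,0],[0,0,0],[0,0,0],[0,0,0],[0,0,0]],"rot":[[0,0,7.1],[0,0,7.1],[0,0,7.1],[0,0,7.1],[0,0,7.1]]}' 20
python3 -m creep '{"claw":[0.45,0.45,0.45,0.45],"slide":[[0,0,0],[0,0,0],[0,0,0],[0,0,0]],"rot":[[0,0,7.1],[0,0,7.1],[0,0,7.1],[0,0,0]]}'
python3 -c "
from h import *
togo(-.042,-.17)
p=[.5,.3];s=robot.observe();T=R.from_rotvec(s['eef_rot']).as_matrix();print(T.T@(np.array([.5,.3,.245])-s['tool_pos'])*1e3,s['joints'])"
```

```text
t: 1.12
tool_pos: [0.1642, 0.6031, 0.2454]
eef_rot: [-1.355, -2.835, -0.0]
wrist_force: [-0.1, -0.2, 0.1]
grip_width: 0.0385
grasp_force: 0.0
t: 1.45
tool_pos: [0.1641, 0.6031, 0.2453]
eef_rot: [1.855, 2.536, 0.0]
wrist_force: [0.6, 0.2, -0.5]
grip_width: 0.0384
grasp_force: 0.0
slide mm [-924.5  147.2   -0. ] yaw err deg (tool z) 1.01
local [-205.4  751.8] z 0.2453 F [ 0.56  0.15 -0.48] t 1.45 w 0.03838353257104156
[-3.90618913e+02  2.28327456e+02  3.30220020e-01] [-1.43201869  0.32895985  0.06868864  1.46656652 -0.02268381  1.34677558
 -1.05419309]
```

```bash
python3 -m creep '{"claw":[0.45,0.45,0.45,0.45,0.45],"slide":[[-33,19,0],[-33,19,0],[-33,19,0],[-33,19,0],[-33,19,0]],"rot":[[0,0,1],[0,0,0],[0,0,0],[0,0,0],[0,0,0]]}' >/dev/null
python3 -m creep '{"claw":[0.45,0.45,0.45,0.45,0.45],"slide":[[-33,19,0],[-33,19,0],[-33,19,0],[-33,19,0],[-33,19,0]],"rot":[[0,0,0],[0,0,0],[0,0,0],[0,0,0],[0,0,0]]}'
python3 -m creep '{"claw":[0.45,0.45,0.45],"slide":[[-33,19,0],[-33,19,0],[0,0,0]],"rot":[[0,0,0],[0,0,0],[0,0,0]]}'
python3 -c "
from h import *
togo(-.042,-.17)"
```

```text
t: 2.28
tool_pos: [0.4438, 0.3419, 0.2456]
eef_rot: [1.863, 2.53, 0.001]
wrist_force: [0.2, 1.5, -0.1]
grip_width: 0.0383
grasp_force: 0.0
t: 2.53
tool_pos: [0.5037, 0.2838, 0.2457]
eef_rot: [1.874, 2.517, -0.0]
wrist_force: [1.6, -1.6, 0.2]
grip_width: 0.0383
grasp_force: 0.0
slide mm [-518.6  -71.     1.6] yaw err deg (tool z) 0.04
local [ 28.7 348.7] z 0.2457 F [ 1.58 -1.6   0.18] t 2.5333 w 0.038320086781896134
```

```bash
python3 -m creep '{"claw":[0.45,0.45,0.45,0.45,0.45],"slide":[[-37,-5,0],[-37,-5,0],[-37,-5,0],[-37,-5,0],[-37,-5,0]],"rot":[[0,0,0],[0,0,0],[0,0,0],[0,0,0],[0,0,0]]}' >/dev/null
python3 -m creep '{"claw":[0.45,0.45,0.45,0.45,0.45],"slide":[[-37,-5,0],[-37,-5,0],[-37,-5,0],[-37,-5,0],[-37,-5,0]],"rot":[[0,0,0],[0,0,0],[0,0,0],[0,0,0],[0,0,0]]}' >/dev/null
python3 -m creep '{"claw":[0.45,0.45,0.45,0.45,0.45],"slide":[[-37,-5,0],[-37,-5,0],[-37,-5,0],[-37,-5,0],[0,0,0]],"rot":[[0,0,0],[0,0,0],[0,0,0],[0,0,0],[0,0,0]]}'
python3 -m creep '{"claw":[0.45],"slide":[[0,0,0]],"rot":[[0,0,0]]}' >/dev/null
python3 - <<'E'
from h import *
togo(-.042,-.17,.115)
i=cv2.cvtColor(get_image("top"),cv2.COLOR_RGB2BGR)[75:255,200:400]
cv2.imwrite("pics/crop1.png",cv2.resize(i,None,fx=3.3,fy=3.3,interpolation=cv2.INTER_CUBIC))
E
```

```text
t: 3.78
tool_pos: [0.5809, -0.2331, 0.2453]
eef_rot: [1.874, 2.519, -0.006]
wrist_force: [-0.1, -0.9, 0.3]
grip_width: 0.0389
grasp_force: 0.0
slide mm [ -6.4   0.8 130. ] yaw err deg (tool z) 0.32
local [ -42.7 -163.5] z 0.245 F [-0.37  0.21 -0.98] t 3.8667 w 0.038448510660706425
```

View pics/crop1.png

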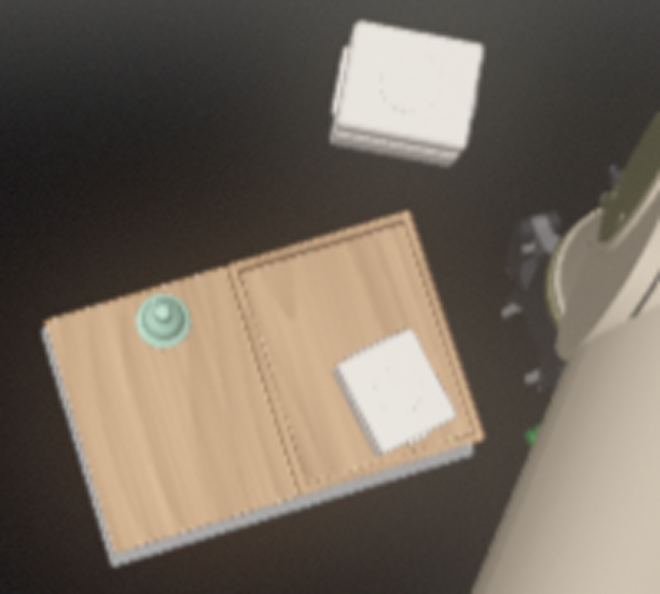

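The case and nipple haven't moved, and the gripper is to the right of the box, with its fingers near crop (512,310) and (533,378). Next I descend.

```bash
python3 -m creep '{"claw":[0.45,0.45,0.45,0.45,0.45],"slide":[[-6,0,32],[0,0,34],[0,0,34],[0,0,20],[0,0,10]],"rot":[[0,0,0.3],[0,0,0],[0,0,0],[0,0,0],[0,0,0]]}' >/dev/null
python3 -m creep '{"claw":[0.45,0.45],"slide":[[0,0,0],[0,0,0]],"rot":[[0,0,0],[0,0,0]]}'
python3 -c "
from h import *
togo(-.042,.022,.115)"
```

```text
t: 4.5
tool_pos: [0.5849, -0.2294, 0.1162]
eef_rot: [1.873, 2.522, 0.001]
wrist_force: [0.0, 0.5, -0.4]
grip_width: 0.0381
grasp_force: 0.0
slide mm [188.3  -1.1   1.2] yaw err deg (tool z) 0.17
local [ -40.4 -166.3] z 0.1162 F [ 0.03  0.5  -0.45] t 4.5 w 0.03811321633232741
```

```bash
for i in 1; do
python3 -m creep '{"claw":[0.45,0.45,0.45,0.45,0.45],"slide":[[10,0,0],[10,0,0],[8,0,0],[8,0,0],[8,0,0]],"rot":[[0,0,0],[0,0,0],[0,0,0],[0,0,0],[0,0,0]]}'
python3 -m creep '{"claw":[0.45,0.45,0.45,0.45,0.45],"slide":[[8,0,0],[8,0,0],[8,0,0],[8,0,0],[8,0,0]],"rot":[[0,0,0],[0,0,0],[0,0,0],[0,0,0],[0,0,0]]}'
done
python3 - <<'E'
from h import *
togo(-.042,.022,.115)
i=cv2.cvtColor(get_image("top"),cv2.COLOR_RGB2BGR)[75:255,200:400]
cv2.imwrite("pics/crop2.png",cv2.resize(i,None,fx=3.3,fy=3.3,interpolation=cv2.INTER_CUBIC))
E
```

```text
t: 4.92
tool_pos: [0.5717, -0.1871, 0.1159]
eef_rot: [1.875, 2.52, 0.001]
wrist_force: [-0.5, -0.8, 1.0]
grip_width: 0.0383
grasp_force: 0.5
t: 5.33
tool_pos: [0.56, -0.1491, 0.1153]
eef_rot: [1.876, 2.52, 0.0]
wrist_force: [0.8, -1.8, 1.9]
grip_width: 0.0384
grasp_force: 0.8
slide mm [104.2  -0.7   0.3] yaw err deg (tool z) 0.04
local [-41.2 -82.2] z 0.1153 F [ 0.82 -1.77  1.89] t 5.3333 w 0.03836327768640486
```

View pics/crop2.png

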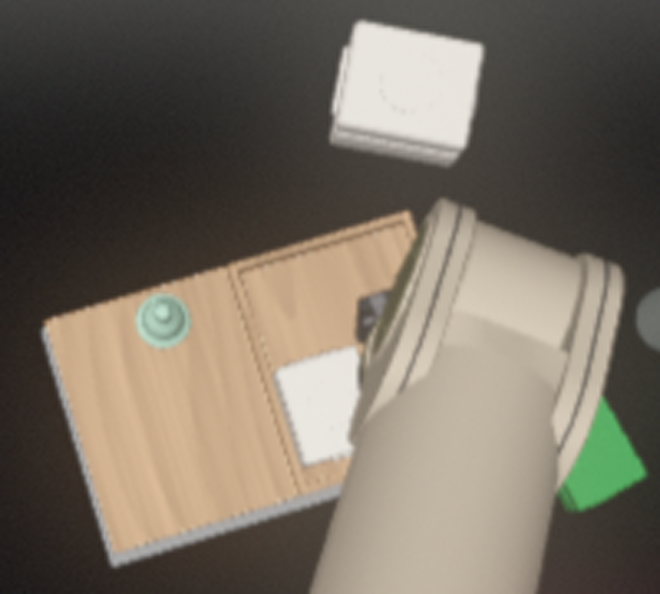

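The case has squared up against the fingers. Its left edge runs from (277,370) to (305,466), just before the seam. I keep pushing.

```bash
python3 -m creep '{"claw":[0.45,0.45,0.45,0.45,0.45],"slide":[[8,0,0],[8,0,0],[8,0,0],[8,0,0],[8,0,0]],"rot":[[0,0,0],[0,0,0],[0,0,0],[0,0,0],[0,0,0]]}'
python3 -m creep '{"claw":[0.45,0.45,0.45,0.45,0.45],"slide":[[8,0,0],[8,0,0],[8,0,0],[8,0,0],[8,0,0]],"rot":[[0,0,0],[0,0,0],[0,0,0],[0,0,0],[0,0,0]]}'
python3 -m creep '{"claw":[0.45,0.45,0.45,0.45],"slide":[[8,0,0],[8,0,0],[4,0,0],[0,0,0]],"rot":[[0,0,0],[0,0,0],[0,0,0],[0,0,0]]}'
python3 - <<'E'
from h import *
for u,v in((277,370),(305,466)): print(loc(world("top",((u+.5)/3.3-.5+200,(v+.5)/3.3-.5+75),.132)))
togo(-.042,.022,.115)
i=cv2.cvtColor(get_image("top"),cv2.COLOR_RGB2BGR)[75:255,200:400]
cv2.imwrite("pics/crop3.png",cv2.resize(i,None,fx=3.3,fy=3.3,interpolation=cv2.INTER_CUBIC))
E
```

```text
t: 5.8
tool_pos: [0.5485, -0.1107, 0.1153]
eef_rot: [1.876, 2.52, 0.0]
wrist_force: [0.1, -1.1, 2.3]
grip_width: 0.0383
grasp_force: 0.9
t: 6.22
tool_pos: [0.5369, -0.0723, 0.1152]
eef_rot: [-1.876, -2.52, -0.0]
wrist_force: [-0.0, -0.4, -1.0]
grip_width: 0.0384
grasp_force: 0.2
t: 6.55
tool_pos: [0.5313, -0.0527, 0.1153]
eef_rot: [-1.874, -2.521, -0.001]
wrist_force: [-0.3, -0.1, 0.8]
grip_width: 0.0385
grasp_force: 0.0
[ 0.  -8.2]
[-74.9  -6.1]
slide mm [ 3.7 -0.9  0.3] yaw err deg (tool z) 0.12
local [-41.1  18.3] z 0.1153 F [-0.25 -0.09  0.77] t 6.55 w 0.03847714520356068
```

View pics/crop3.png

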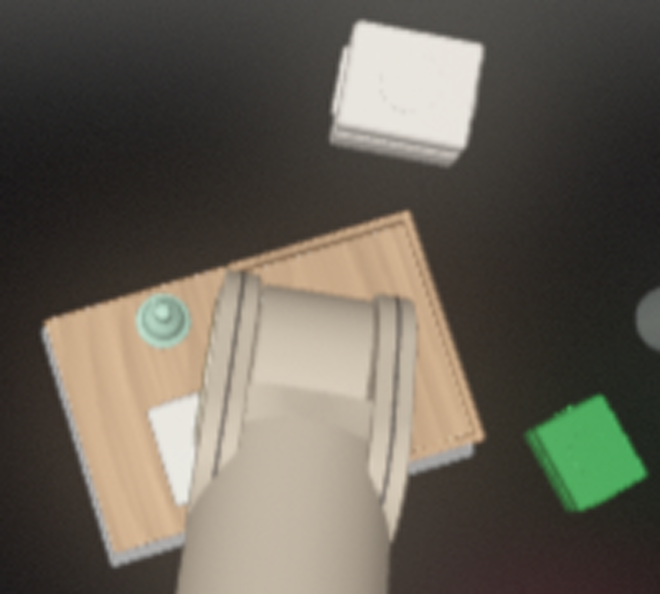

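The case's left edge is now at (150,410)–(182,505), well onto the deck, and its right edge is about 29 mm past the seam. I back off, rise and shut the fingers.

```bash
python3 -m creep '{"claw":[0.45,0.45,0.45,0.45,0.45],"slide":[[-10,0,0],[-20,0,0],[0,0,-30],[0,0,-30],[0,0,-30]],"rot":[[0,0,0],[0,0,0],[0,0,0],[0,0,0],[0,0,0]]}'
python3 -m creep '{"claw":[0,0,0,0,0],"slide":[[-30,-10,0],[-30,-10,0],[0,0,0],[0,0,0],[0,0,0]],"rot":[[0,0,0],[0,0,0],[0,0,0],[0,0,0],[0,0,0]]}'
python3 - <<'E'
from h import *
togo(-.063,-.076,.113)
print([nets.look_for(n,"case_center")[:4] for n in ("top",) if get_image(n) is not None])
i=cv2.cvtColor(get_image("top"),cv2.COLOR_RGB2BGR)[75:255,200:400]
cv2.imwrite("pics/crop4.png",cv2.resize(i,None,fx=3.3,fy=3.3,interpolation=cv2.INTER_CUBIC))
i=cv2.cvtColor(get_image("scene"),cv2.COLOR_RGB2BGR)
cv2.imwrite("pics/scene4.png",cv2.resize(i[120:250,170:330],None,fx=4,fy=4,interpolation=cv2.INTER_CUBIC))
E
```

```text
t: 7.02
tool_pos: [0.5398, -0.0847, 0.2062]
eef_rot: [-1.879, -2.517, 0.002]
wrist_force: [0.4, 1.3, -0.4]
grip_width: 0.0387
grasp_force: 0.0
t: 7.43
tool_pos: [0.5381, -0.1466, 0.2051]
eef_rot: [-1.877, -2.519, 0.0]
wrist_force: [-0.1, -0.2, 0.5]
grip_width: -0.0
grasp_force: 0.0
slide mm [-2.5 -1.4 92.1] yaw err deg (tool z) -0.03
local [-61.6 -73.6] z 0.2051 F [-0.06 -0.2   0.48] t 7.4333 w -9.315222596962731e-06
[[{'point': [261.7, 209.4], 'conf': 0.83}, {'point': [322.5, 104.5], 'conf': 0.63}, {'point': [384.8, 284.7], 'conf': 0.62}, {'point': [246.0, 193.3], 'conf': 0.44}]]
```

View pics/crop4.png

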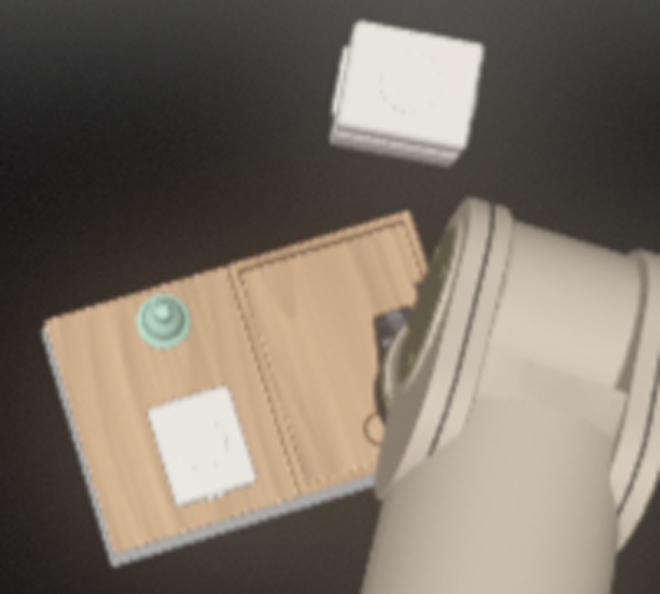

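View pics/scene4.png

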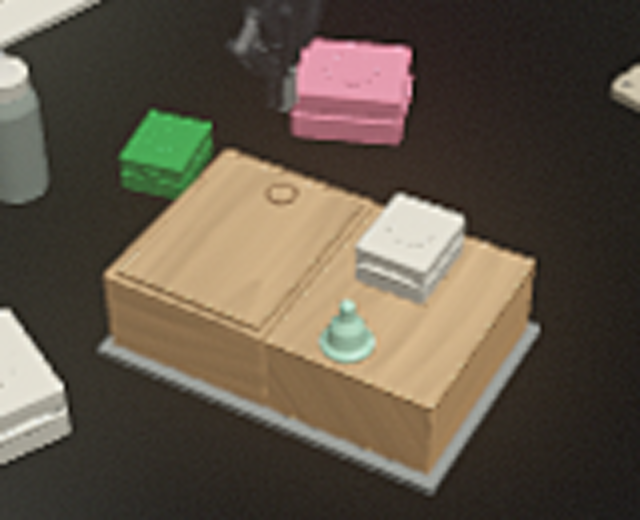

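The case (top crop 203,446) is wholly on the deck, with the seam clear. The nipple is undisturbed, and the ring shows at scene-crop (282,193) and top-crop x≈364 (left edge). Next I check the ring position.

```bash
python3 - <<'E'
from h import *
print("ring scene",loc(world("scene",(282.5/4-.5+170,193.5/4-.5+120),.092)))
print("ring left edge top",loc(world("top",(364.5/3.3-.5+200,430/3.3-.5+75),.092)))
for s in((150,410),(226,387),(256,480),(177,504)):print("case",loc(world("top",((s[0]+.5)/3.3-.5+200,(s[1]+.5)/3.3-.5+75),.132)))
E
python3 -m creep '{"claw":[0,0,0,0,0],"slide":[[-2,-2,20],[0,0,30],[0,0,25],[0,0,12],[0,0,0]],"rot":[[0,0,0],[0,0,0],[0,0,0],[0,0,0],[0,0,0]]}'
```

```text
ring scene [-62.3 -75.8]
ring left edge top [-60.6 -63.5]
case [-0.6 92. ]
case [-0.9 32.4]
case [-74.  32.]
case [-73.6  93.5]
t: 8.05
tool_pos: [0.5353, -0.1475, 0.1158]
eef_rot: [-1.873, -2.518, 0.004]
wrist_force: [-0.6, 0.1, -0.1]
grip_width: -0.0001
grasp_force: 0.0
```

```bash
python3 -m creep '{"claw":[0,0,0,0,0],"slide":[[0,0,3],[0,0,2],[0,0,2],[0,0,2],[0,0,2]],"rot":[[0,0,0],[0,0,0],[0,0,0],[0,0,0],[0,0,0]]}'
python3 -m creep '{"claw":[0,0,0],"slide":[[0,0,2],[0,0,2],[0,0,0]],"rot":[[0,0,0],[0,0,0],[0,0,0]]}'
```

```text
t: 8.47
tool_pos: [0.5372, -0.1485, 0.1078]
eef_rot: [1.875, 2.519, 0.001]
wrist_force: [0.2, 0.6, 0.7]
grip_width: -0.0001
grasp_force: 0.0
t: 8.72
tool_pos: [0.537, -0.1484, 0.1033]
eef_rot: [1.876, 2.52, 0.001]
wrist_force: [0.6, -0.6, 2.7]
grip_width: -0.0003
grasp_force: 1.5
```

```bash
python3 -m creep '{"claw":[0,0,0,0,0],"slide":[[0,0,1.5],[0,0,1.5],[0,0,1.5],[0,0,1],[0,0,0]],"rot":[[0,0,0],[0,0,0],[0,0,0],[0,0,0],[0,0,0]]}'
```

```text
t: 9.13
tool_pos: [0.5372, -0.1486, 0.0992]
eef_rot: [1.876, 2.52, 0.002]
wrist_force: [-7.6, 2.0, 19.2]
grip_width: 0.0
grasp_force: 10.1
```

At the stop with 19 N, so the catch is released. I retract straight up, then away.

```bash
python3 -m creep '{"claw":[0,0,0,0,0],"slide":[[0,0,-20],[0,0,-38],[0,0,-40],[0,0,-40],[0,0,-20]],"rot":[[0,0,0],[0,0,0],[0,0,0],[0,0,0],[0,0,0]]}'
python3 -m creep '{"claw":[0,0,0,0,0],"slide":[[-40,0,0],[-40,0,0],[-40,0,0],[-40,0,0],[0,0,0]],"rot":[[0,0,0],[0,0,0],[0,0,0],[0,0,0],[0,0,0]]}'
python3 -m creep '{"claw":[0,0,0,0,0],"slide":[[0,0,0],[0,0,0],[0,0,0],[0,0,0],[0,0,0]],"rot":[[0,0,0],[0,0,0],[0,0,0],[0,0,0],[0,0,0]]}'
python3 - <<'E'
from h import *
i=cv2.cvtColor(get_image("scene"),cv2.COLOR_RGB2BGR)
cv2.imwrite("pics/scene5.png",cv2.resize(i[120:320,140:400],None,fx=2.9,fy=2.9,interpolation=cv2.INTER_CUBIC))
E
```

```text
t: 9.55
tool_pos: [0.5377, -0.149, 0.2601]
eef_rot: [1.874, 2.517, 0.004]
wrist_force: [-0.1, -0.2, -0.5]
grip_width: 0.0001
grasp_force: 0.0
t: 9.97
tool_pos: [0.5808, -0.3098, 0.2537]
eef_rot: [-1.886, -2.512, 0.009]
wrist_force: [-1.0, -1.1, 0.6]
grip_width: -0.0
grasp_force: 0.0
t: 10.38
tool_pos: [0.5831, -0.3003, 0.2561]
eef_rot: [1.873, 2.522, 0.002]
wrist_force: [0.7, -0.8, 0.0]
grip_width: 0.0001
grasp_force: 0.0
```

View pics/scene5.png

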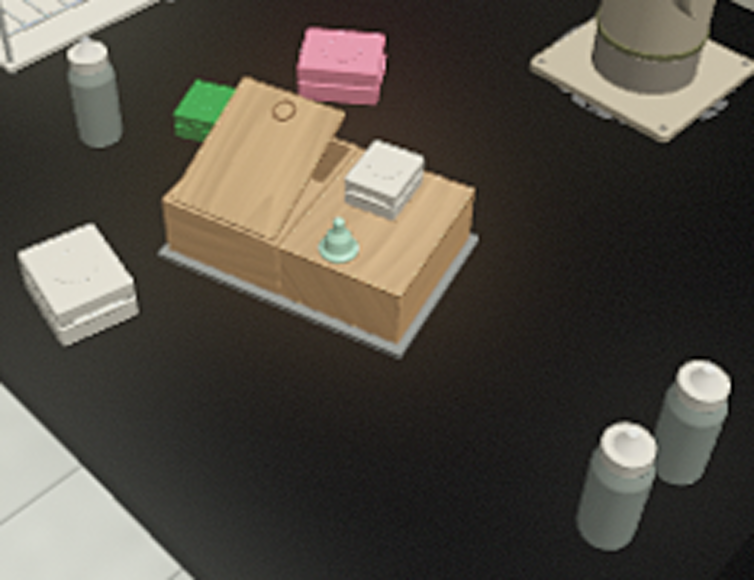

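The lid stands ajar (ring at 285,111), the case is on the deck (385,178), and the nipple (338,240) and all three bottles are upright. I hand the job in.

```bash
python3 -c "
from rig import robot
print(robot.finish_job())"
```

```text
the job is handed in; nothing more can be done
None
```

The job is handed in: the white case was pushed wholly onto the deck, then the lid was pressed and left standing ajar; the last picture shows the nipple and bottles undisturbed, and the arm was clear at about 10 s.

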